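Set the hearing tester's level dial by clicks and sound the tone

ROBOT

A 6-joint arm with a two-finger parallel gripper is mounted at the origin on the work surface. World frame = base frame: x ahead of the robot, y to its left, z up, the work surface at z = 0. Lengths are in mm, angles in degrees, forces in N, time in s.
With the tool pointing down it reaches from about 350 to 850 mm from the base axis. Payload 8.1 kg.
Tool frame: the origin (TCP) lies at the very end of the fingers, on their centre line; the grasp point (between the pads) lies 19 mm behind it (tcp_to_grasp is the distance from the TCP to the grasp point, in mm); z points along the fingers, x is the direction in which the jaws open and shut, and the axes are right-handed (so a half turn about z gives the same grasp; the last joint's range is limited). The gripper opens to 85 mm and grips with 20 to 120 N. Pads are 22 mm wide; open, the fingers measure 114 mm over their backs; the gripper's body (76 mm by 85 mm) begins 54 mm behind the grasp point. The pads swing forward as they close: fully open they stand 13 mm farther back than shut.
Start: joints at [67.93, 7.471, 85.268, -0, 87.261, -4.893], TCP at [177.176, 573.249, 231.292] pointing down, gripper open.
Joint ranges: [-169.43, 169.43], [-51.17, 129.36], [1.28, 143.12], [-76.62, 256.62], [0, 156.53], [-152.29, 152.29]. Speed limits (degrees/s): [136.94, 136.94, 159.86, 180, 180, 180].

INTERFACE

Orientations are given as [roll, pitch, yaw] about the fixed x, y, z axes, in that order (R = Rz(yaw) Ry(pitch) Rx(roll)).
In Python, from bench import * gives the robot as it stands. The module is installed in compiled form; this text tells all that it offers.
- The arm moves only by the tool apply_moves, never from a script. Its argument "targets" is text: rows parted by semicolons, each of 7 numbers parted by spaces: the turn, a rotation vector about the tool's x, y, z in rad, then the shift along the tool's x, y, z in cm, then the finger opening in cm, from 0 to 8.54. A call has exactly 5 rows; each row is the pose to reach, as a shift and turn from the pose commanded when the call began, along the tool's axes at that moment; what a row does not reach only later rows make up. A row lasts 1/10 s, in which the tool goes at most 50 mm and 8.59 degrees, less where a joint would pass 70% of its speed; a pose out of reach is approached as far as the arm can. A call with a gripper value outside its range is refused whole. The fingers move at their own pace and stop on an object; "force" is the grip in N (left out, the last holds). Time passes only in rows, so rows that repeat a pose let the fingers close, or fill a call up. It gives the time, the measured TCP pose, the force and the opening at its end, in the units of the state.
- sense(): the state, without advancing time (a new reading comes with each control period).
- snapshot(name): name is "scene" or "top" or "wrist"; returns the picture (384x512x3 uint8, red, green, blue); there is no depth.
- camera_model(name): a dict with "fx", "fy", "cx", "cy" (pixels), "k1" (the pictures are not rectified: a ray, as slopes to the right and down, at radius r is drawn at 1 + k1 r^2 times it, then the intrinsics apply), "position" and "attitude" of the camera in the world; the wrist camera has in their place "T_tool_cam" (4x4, takes a point from camera to tool coordinates, whose origin is the TCP and whose axes are the tool frame's). Camera axes: x right, y up, looking along -z (the intrinsics and any distortion apply to the point x, -y, -z); pixel columns grow to the right and rows downward; lengths in mm; the calibration is good to about 2 mm. A picture is of the moment at which its call begins: read the wrist's pose just before it. camera_model takes no time and is no camera call.
- hand_in(): hands the job in, once; it reports no verdict.
Trained networks look in the newest picture that a camera, given by its name, has taken for a name from the list of things; names that differ only in an ending like _2 or _b are one class to them, and where a whole thing is asked for, a point or a joint stands for the part that bears it (a point fixed in the world has none). Each returns a list of dicts, best first, with "confidence" (0 to 1); they miss things now and then, are a little off and sometimes report something else, mostly with a low value. They report only what shows in the picture. A call takes as long as a camera call.
- recognise(camera, query): "at" ([row, column] in pixels, amid what is visible of it).
- place_of(camera, query): "at" ([row, column] in pixels: a listed point, or the origin of a listed thing).
The state is a dict: "time": time; "joint_pos": joint angles; "qd": joint speeds; "joint_efforts": joint torques, N m; "tool_pos": TCP position; "tcp_rot": TCP orientation; "ft_force": force on the tool from outside, world axes, zero at the start; "wrist_torque": the same for the moment, N m; "finger_gap": finger opening in mm.
Only numpy, scipy, OpenCV 4.12 (cv2) and the standard library are available. Lean on these libraries where they do the work, as an engineer would, in place of code of your own. Each camera call takes 0.05 s, during which the arm holds its last target. There are 200 camera calls.

TASK

Set the hearing tester for the next tone: turn its bar-grip dial anticlockwise until you feel it bear on its end stop, without straining the stop, then turn it clockwise exactly five clicks up from that lowest setting, never running on to a sixth, and leave it resting in that click. Only then press the tone key right down for half a second and let it come up again. Leave the round dial, and the cup, otoscope and headphones on and beside the tester, as they are.

Things in the scene. Friction and masses are not known exactly. Their poses are not given: they have to be found in the camera images.
- console: Grey hearing-tester box, fixed, 220 mm (x) by 320 mm (y), flat top 50 mm above the table, a ridge 20 mm higher along its far (+x) edge. Origin: centre of underside; front faces -x. Dials at x = +5 mm, y = +80 and -80 mm (which is on which side varies); tone key at x = -70 mm, y = 0; small cup at the back middle. Turned up to 0.3 rad.
- level_unit: Round aluminium housing of the bar-grip level dial, 84 mm across, set into the console so that it stands 3 mm over its top. Origin on the dial's axis, 35 mm below the housing's top; z up. It is fitted at an arbitrary clock angle, so the angle at which the dial meets its stop has to be felt.
- level_grip (a point): Point to grip on the level dial's axis, 82 mm above the table, 22 mm above the dial's skirt, 11 mm below the bar's top. Turns with the dial: x runs along the bar towards its white-lined end, z up. The black bar is 46 mm long, 13 mm thick, 33 mm tall, on a round skirt 64 mm across. Clockwise from above counts up.
- level_mark (a point): Outer end of the white line on the level dial's skirt, 30 mm from the axis, 60 mm above the table; turns with the dial. The dial has 10 click positions 15 degrees (0.262 rad) apart, holding it back with about 0.13 N m as it leaves one and pulling it on as it drops into the next. It starts two to four clicks above the lowest.
- stop: Hidden end-stop pin in the level dial's housing, 24 mm from the axis. The dial meets it 0.06 rad anticlockwise of its lowest click position and springs back there when let go: easing off the stop is not a click. 4 to 25 N on the pin (0.1 to 0.6 N m on the dial, besides the click's own pull) is firm without straining; the pin yields some 0.05 rad over that range.
- tone (a joint): Travel of the tone key, a grey round push button 30 mm across: 0 up, 0.006 m fully down. Sprung: about 4 N holds it fully down, and it comes up by itself.
- tone_top (a point): Centre of the top of the tone key; pressed straight down.
- pitch_mark (a point): A point on the rim of the other dial's skirt, 30 mm from that dial's axis and 60 mm above the table. This dial has a round fluted knob 40 mm across and is to be left alone; it turns easily.
- tip_cup: Small steel cup of 32 mm, 28 mm tall, standing loose on the back middle of the console. Origin: centre of its underside.
- otoscope: Steel-handled otoscope 140 mm long lying loose on the table beside the console. Origin under its middle.
- headset: Black and grey headphones, about 190 mm by 150 mm, 68 mm tall, lying loose at the other side of the console. Origin on the table between the ear cups.

How it is judged (in metres and radians):
On the way, in this order (a step that is already met when the one before it is completed fails the run):
1. the level dial bears on its end stop (contact force between stop and anything else above 4 N), for 0.1 s.
2. the level dial rests five clicks above its lowest setting (y of level_mark in the frame of level_unit between -0.0027 and 0.0027 m and x of level_mark in the frame of level_unit above 0.02 m), for 0.3 s.
3. the tone key is pressed right down (value of joint tone above 0.0045 m), for 0.3 s.
At the end, for the whole second after the job is handed in: The level dial rests in the fifth click position clockwise from its lowest one (the one beside the stop) (within 5 degrees), the tone key is up again (under 1.5 mm down), and dials and key have been let go (all of step 2 and value of joint tone below 0.0015 m); the robot touches nothing.
It fails at once if the end stop is strained: more than 25 N on it (contact force between stop and anything else above 25 N).
It fails at once if the level dial runs over to the sixth click (y of level_mark in the frame of level_unit below -0.0049 m).
It fails at once if the tone key is pressed while the level dial is not in the fifth click (value of joint tone above 0.003 m and (y of level_mark in the frame of level_unit above 0.0035 m or y of level_mark in the frame of level_unit below -0.0035 m)).
It fails at once if the round dial is turned (its rim moves over 5 mm) (distance of pitch_mark from where it was at the start of the episode above 0.005 m).
It fails at once if the cup, otoscope or headphones are pushed more than 20 mm (distance of any of tip_cup, otoscope, headset from where it was at the start of the episode above 0.02 m).
It also fails if it takes over 70 s, if anything falls off the work surface, if the arm or the gripper's body presses on something with over 40 N, if the wrist force passes 120 N, or if a joint passes its speed limit or range.

## Working session

There is one attempt and no reset: what is moved stays moved. The work goes in short steps, Python scripts to look and compute and a tool call to move; the robot and the scene stay as the last step left them, time stands still between calls to the robot, and variables do not carry over. Pictures are saved under pics/ and viewed, about 8 in all and at most 12, crops included, and the job is handed in when it is done.

Besides the shell and the picture viewer there is one more tool, called after "Emit:" by a JSON object that holds its "api" and its "payload". apply_moves: Moves the arm, as the interface text tells. Its arguments: {"type":"object","properties":{"targets":{"type":"string"},"force":{"type":"number"}},"required":["targets"]}

```bash
mkdir -p pics; cat > h.py <<'E'
from bench import *
import numpy as np, cv2
from scipy.spatial.transform import Rotation as R
def tool():
    s=sense(); 
    T=np.eye(4); T[:3,:3]=R.from_euler('xyz',s['tcp_rot'],degrees=True).as_matrix(); T[:3,3]=s['tool_pos']; return T
def campose(n,T=None):
    c=camera_model(n)
    if n=='wrist': return c,(T if T is not None else tool())@np.array(c['T_tool_cam'])
    M=np.eye(4); a=np.array(c['attitude'],float)
    M[:3,:3]=a if a.shape==(3,3) else R.from_euler('xyz',a,degrees=True).as_matrix()
    M[:3,3]=c['position']; return c,M
def px2w(n,rc,z,T=None):
    c,M=campose(n,T)
    d=np.array([(rc[1]-c['cx'])/c['fx'],(rc[0]-c['cy'])/c['fy']]); u=d.copy()
    for _ in range(20): u=d/(1+c['k1']*(u@u))
    v=M[:3,:3]@np.array([u[0],-u[1],-1]); p=M[:3,3]
    return p+v*(z-p[2])/v[2]
def save(n,name):
    im=snapshot(n); cv2.imwrite('pics/'+name,im[:,:,::-1]); return im
E
python3 - <<'E'
from h import *
print(sense()); print(camera_model('top'));print(camera_model('wrist'))
a=save('top','top.png')
Z={'level_grip':82,'level_mark':60,'tone_top':55,'pitch_mark':60,'tip_cup':50,'console':0,'level_unit':18,'otoscope':0,'headset':0}
for q in Z:
    r=place_of('top',q)[:2]
    print(q,[(x['at'],round(x['confidence'],2),px2w('top',x['at'],Z[q]).round(1)) for x in r])
b=save('scene','scene.png')
E
```

```text
{'time': 0.0, 'joint_pos': array([ 6.79305174e+01,  7.51396585e+00,  8.53312959e+01,  5.30966969e-04,
        8.72626797e+01, -4.89133916e+00]), 'qd': array([ 0.04967031, -0.02165432,  0.03508981,  0.01860522, -0.10780935,
        0.05856938]), 'joint_efforts': array([ 1.06679952e-03, -5.69373465e+01, -5.00575483e+01, -7.66836195e-06,
        1.40819780e-02, -5.09187896e-05]), 'tool_pos': array([176.94946067, 572.71749643, 230.23703007]), 'tcp_rot': array([-1.79990268e+02,  1.07503167e-01,  7.28218398e+01]), 'ft_force': array([-0.66050748,  0.60554011, -0.46955646]), 'wrist_torque': array([-0.00021293,  0.00944341,  0.00635528]), 'finger_gap': 85.07899063973835}
{'fx': 355.73752089807806, 'fy': 355.73752089807806, 'cx': 259.60592267495514, 'cy': 198.01203140490227, 'k1': -0.032322457216969074, 'position': array([383.8248437 ,  10.44024719, 949.46272989]), 'attitude': array([  8.43332679,  -1.57550998, -88.7978775 ])}
{'fx': 278.371302381844, 'fy': 278.371302381844, 'cx': 255.80517932971483, 'cy': 188.4588591038254, 'k1': -0.04259322979563954, 'T_tool_cam': array([[ 9.99999510e-01, -8
[... 250 characters left out ...]
0,  0.00000000e+00,  0.00000000e+00,
         1.00000000e+00]])}
level_grip [([181.3, 265.1], 0.6, array([555.3, -23.5,  82. ]))]
level_mark [([179.6, 227.3], 0.57, array([561.5,  71.9,  60. ]))]
tone_top [([231.0, 257.3], 0.55, array([433.2,  -7.3,  55. ]))]
pitch_mark [([194.0, 295.9], 0.83, array([ 528.8, -103.3,   60. ])), ([202.7, 260.8], 0.39, array([504.3, -14.5,  60. ]))]
tip_cup [([180.8, 263.2], 0.54, array([562.8, -19.8,  50. ]))]
console [([202.2, 260.6], 0.96, array([513.8, -15.6,   0. ]))]
level_unit [([228.9, 261.9], 0.72, array([441., -20.,  18.])), ([197.1, 228.9], 0.58, array([522.9,  68.9,  18. ]))]
otoscope [([195.2, 174.9], 0.66, array([527.1, 215.3,   0. ]))]
headset []
```

View pics/top.png

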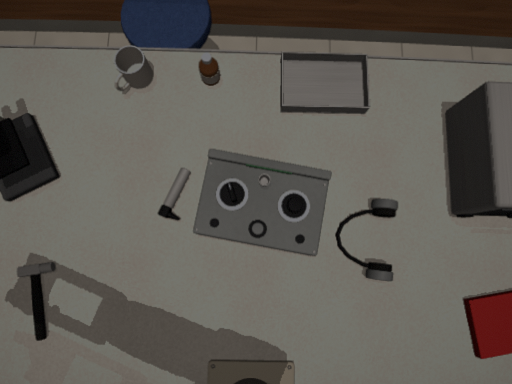

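The top view shows the bar-grip dial at about (row 194, col 232) on the left, with its bar pointing roughly up the image. The round dial is at (205, 294), the tone key at (229, 258), the cup at (181, 264), the otoscope at (195, 175) and the headset at (238, 370).

```bash
python3 - <<'E'
from h import *
for n,rc,z in [('lvl',(194,232),65),('pitch',(205,294),65),('tone',(229,258),55),('cup',(181,264),70)]:
    print(n,px2w('top',rc,z).round(1))
im=cv2.imread('pics/top.png')[145:260,185:335]
cv2.imwrite('pics/topc.png',cv2.resize(im,None,fx=5,fy=5,interpolation=cv2.INTER_CUBIC))
T=tool(); p=px2w('top',(194,232),65)
print(T[:3,:3].T@(p-T[:3,3]))
E
```

```text
lvl [523.9  58.5  65. ]
pitch [499.9 -98.   65. ]
tone [438.2  -9.   55. ]
cup [558.3 -21.2  70. ]
[-389.43710315  483.30411091  166.29452431]
```

View pics/topc.png

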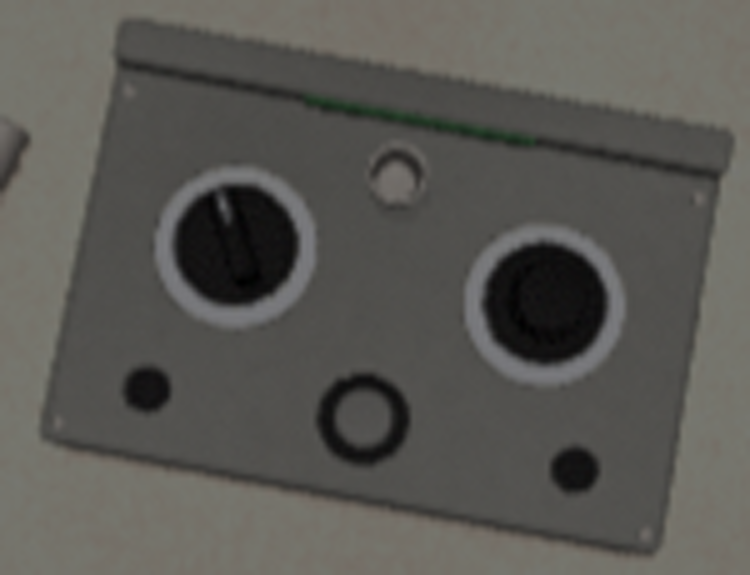

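The crop shows the bar's white end up and left of the dial centre, so the bar heads about +20° in world. The dial spacing comes out at 158 mm against 160 stated, and the console yaw is about -8.7°. I'll move over the dial with tool yaw about -70°.

Emit:
{"api": "apply_moves", "payload": {"targets": "0 0 0.14 -3.1 3.85 0.4 4; 0 0 0.28 -6.2 7.7 0.8 4; 0 0 0.42 -9.3 11.55 1.2 4; 0 0 0.56 -12.4 15.4 1.6 4; 0 0 0.70 -15.5 19.2 2 4", "force": 60}}

```text
time: 1.05
tool_pos: [315.5, 366.9, 211.3]
tcp_rot: [-180.0, -0.0, 32.4]
ft_force: [0.5, 0.4, 0.2]
finger_gap: 39.9
```

Emit:
{"api": "apply_moves", "payload": {"targets": "0 0 0.14 0.1 4.9 0.4 4; 0 0 0.28 0.2 9.8 0.8 4; 0 0 0.42 0.3 14.7 1.2 4; 0 0 0.56 0.4 19.6 1.6 4; 0 0 0.70 0.5 24.5 2 4"}}

```text
time: 1.55
tool_pos: [452.4, 163.2, 191.6]
tcp_rot: [-180.0, -0.1, -7.7]
ft_force: [0.6, 1.3, -0.3]
finger_gap: 40.2
```

Emit:
{"api": "apply_moves", "payload": {"targets": "0 0 0.14 1.6 2 0.4 4; 0 0 0.28 3.2 4 0.8 4; 0 0 0.42 4.8 6 1.2 4; 0 0 0.56 6.4 8 1.6 4; 0 0 0.70 8.2 9.7 2 4"}}

```text
time: 2.05
tool_pos: [520.7, 57.1, 171.3]
tcp_rot: [-180.0, -0.0, -47.9]
ft_force: [0.9, 0.8, -0.3]
finger_gap: 40.4
```

Emit:
{"api": "apply_moves", "payload": {"targets": "0 0 0.14 0 0 0 4; 0 0 0.28 0 0 0 4; 0 0 0.39 0 0 0 4; 0 0 0.39 0 0 0 4; 0 0 0.39 0 0 0 4"}}

```text
time: 2.55
tool_pos: [520.3, 58.3, 171.4]
tcp_rot: [-180.0, -0.0, -69.6]
ft_force: [0.3, 0.1, -0.3]
finger_gap: 40.4
```

```bash
python3 - <<'E'
from h import *
T=tool(); s=sense(); print(s['time'],s['tool_pos'],s['tcp_rot'],s['joint_pos'].round(1))
im=save('wrist','w1.png')
for q,z in [('level_grip',82),('level_mark',60),('tone_top',55),('level_unit',18)]:
    print(q,[(x['at'],round(x['confidence'],2),px2w('wrist',x['at'],z,T).round(1)) for x in place_of('wrist',q)[:2]])
np.save('T1.npy',T)
E
```

```text
2.55 [520.32461798  58.33109115 171.37671628] [-1.79990605e+02 -1.18907815e-03 -6.96474536e+01] [  0.8  -2.3 101.7   0.   80.6  70.4]
level_grip []
level_mark [([149.4, 259.2], 0.73, array([553.4,  67. ,  60. ])), ([171.7, 253.8], 0.41, array([532.2,  64.4,  60. ]))]
tone_top [([282.0, 288.2], 0.77, array([431.4, -12. ,  55. ]))]
level_unit [([169.2, 255.4], 0.58, array([527.1,  61. ,  18. ])), ([288.0, 288.2], 0.23, array([402. , -28.5,  18. ]))]
```

View pics/w1.png

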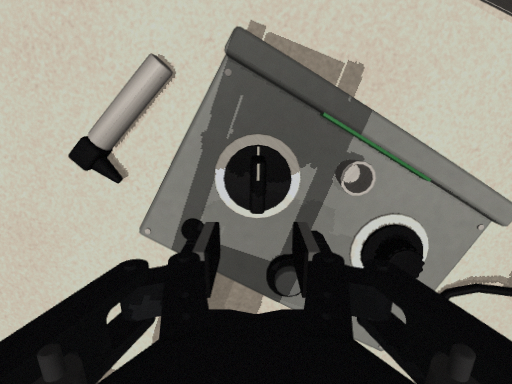

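The wrist view shows the housing ring spanning about cols 215–300 and rows 134–218. The bar runs vertically from about (150, 258) to (213, 258), white line at the top end.

```bash
python3 - <<'E'
from h import *
T=np.load('T1.npy')
im=cv2.imread('pics/w1.png'); cv2.imwrite('pics/w1c.png',cv2.resize(im[125:228,200:315],None,fx=6,fy=6,interpolation=cv2.INTER_CUBIC))
L=px2w('wrist',(176,215.5),53,T);Rr=px2w('wrist',(176,300),53,T);U=px2w('wrist',(134,257.5),53,T);D=px2w('wrist',(218,257.5),53,T)
print(L,Rr,U,D,np.linalg.norm(L-Rr),np.linalg.norm(U-D))
for a in [(L+Rr)/2,(U+D)/2]: print(a,T[:3,:3].T@(a-T[:3,3]))
a=px2w('wrist',(147,258.5),60,T);b=px2w('wrist',(155,258.5),60,T);print(a,b,np.degrees(np.arctan2(*(a-b)[[1,0]])))
E
```

```text
[514.04140286  97.02512013  53.        ] [542.34664407  20.82717562  53.        ] [565.36942386  73.07911176  53.        ] [487.75051853  44.08834237  53.        ] 81.28538261881435 82.8562560972068
[528.19402346  58.92614788  53.        ] [  2.17658074  -7.56566921 118.37800361]
[526.55997119  58.58372706  53.        ] [  1.92930808  -5.91453779 118.37772774]
[555.19369984  68.35924477  60.        ] [548.33879134  65.79227729  60.        ] 20.529490252047353
```

View pics/w1c.png

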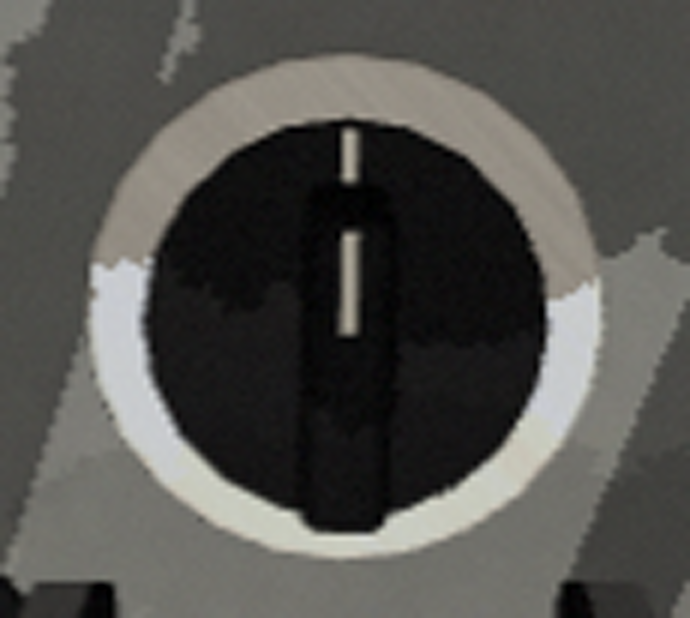

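Emit:
{"api": "apply_moves", "payload": {"targets": "0 0 0 0.1 -0.3 2.4 4; 0 0 0 0.2 -0.6 4.8 4; 0 0 0 0.2 -0.6 7.2 4; 0 0 0 0.2 -0.6 9.2 4; 0 0 0 0.2 -0.6 10.4 4"}}

```text
time: 3.3
tool_pos: [525.5, 58.5, 65.4]
tcp_rot: [179.9, 0.0, -69.8]
ft_force: [-1.0, 0.3, 0.1]
finger_gap: 40.1
```

Emit:
{"api": "apply_moves", "payload": {"targets": "0 0 0 0 0 0.1 2.5; 0 0 0 0 0 0.1 1.9; 0 0 0 0 0 0.1 1.5; 0 0 0 0 0 0.1 0.8; 0 0 0 0 0 0.1 0.8", "force": 40}}

```text
time: 3.8
tool_pos: [527.3, 59.3, 67.8]
tcp_rot: [-179.9, 0.0, -69.8]
ft_force: [-4.1, 4.3, 4.6]
finger_gap: 12.4
```

```bash
python3 - <<'E'
from h import *
s=sense(); print({k:np.round(v,3) for k,v in s.items()})
im=save('wrist','w2.png')
E
```

```text
{'time': np.float64(3.8), 'joint_pos': array([8.29000e-01, 4.91600e+00, 1.05788e+02, 7.20000e-02, 6.92050e+01,
       7.06340e+01]), 'qd': array([ 0.075, -0.081,  0.01 ,  0.038, -0.123, -0.092]), 'joint_efforts': array([ -2.359, -48.158, -44.908,  -1.465,  -1.073,  -0.092]), 'tool_pos': array([527.284,  59.262,  67.766]), 'tcp_rot': array([-1.79893e+02,  3.30000e-02, -6.98300e+01]), 'ft_force': array([-4.077,  4.298,  4.564]), 'wrist_torque': array([ 0.698,  0.469, -0.141]), 'finger_gap': np.float64(12.435)}
```

View pics/w2.png

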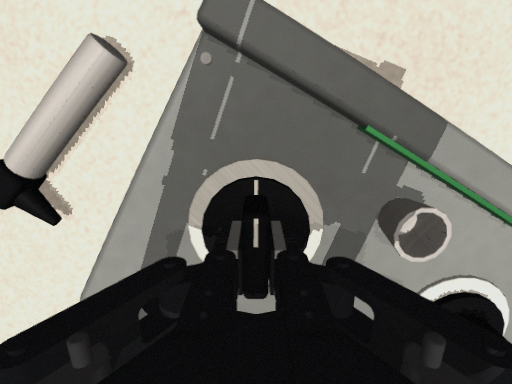

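The bar is gripped at a gap of 12.4 mm, which matches. I'll relax the side load, then turn anticlockwise 27°, which is safe because the stop is at least 33° away.

Emit:
{"api": "apply_moves", "payload": {"targets": "0 0 -0.05 -0.05 0 -0.1 0.8; 0 0 -0.10 -0.1 0 -0.1 0.8; 0 0 -0.15 -0.1 0 -0.1 0.8; 0 0 -0.2 -0.1 0 -0.1 0.8; 0 0 -0.24 -0.1 0 -0.1 0.8"}}

```text
time: 4.35
tool_pos: [527.1, 59.4, 67.8]
tcp_rot: [-179.9, -0.1, -56.0]
ft_force: [3.0, 1.2, -5.6]
finger_gap: 12.0
```

```bash
cat > st.py <<'E'
from h import *
s=sense(); print(round(s['time'],2),*[np.round(s[k],3) for k in ('tool_pos','tcp_rot','ft_force','wrist_torque')],'tau6',round(s['joint_efforts'][5],3),round(s['finger_gap'],1),'j6',s['joint_pos'][5].round(1))
E
python3 st.py
```

```text
4.35 [527.139  59.422  67.838] [-1.79901e+02 -6.90000e-02 -5.59670e+01] [ 3.025  1.163 -5.638] [ 0.137 -0.47  -0.038] tau6 0.671 12.0 j6 56.9
```

Emit:
{"api": "apply_moves", "payload": {"targets": "0 0 -0.05 0 0 0 0.8; 0 0 -0.10 0 0 0 0.8; 0 0 -0.15 0 0 0 0.8; 0 0 -0.2 0 0 0 0.8; 0 0 -0.23 0 0 0 0.8"}}

```text
time: 4.85
tool_pos: [527.1, 59.5, 67.9]
tcp_rot: [-179.9, -0.1, -42.8]
ft_force: [4.0, 0.6, -5.1]
finger_gap: 12.1
```

```bash
python3 st.py
```

```text
4.85 [527.142  59.483  67.871] [-1.79915e+02 -8.60000e-02 -4.27890e+01] [ 3.962  0.567 -5.126] [ 0.198 -0.438  0.112] tau6 0.381 12.1 j6 43.7
```

Emit:
{"api": "apply_moves", "payload": {"targets": "0 0 -0.03 0 0 0 0.8; 0 0 -0.06 0 0 0 0.8; 0 0 -0.09 0 0 0 0.8; 0 0 -0.1 0 0 0 0.8; 0 0 -0.1 0 0 0 0.8"}}

```text
time: 5.35
tool_pos: [527.0, 59.5, 67.8]
tcp_rot: [-179.9, -0.1, -37.2]
ft_force: [5.1, 1.9, -3.8]
finger_gap: 12.1
```

```bash
python3 st.py
```

```text
5.35 [527.05   59.524  67.846] [-1.79928e+02 -7.00000e-02 -3.71800e+01] [ 5.135  1.913 -3.815] [ 0.451 -0.933 -0.149] tau6 -0.375 12.1 j6 38.1
```

Emit:
{"api": "apply_moves", "payload": {"targets": "0 0 -0.01 0 0 0 0.8; 0 0 -0.02 0 0 0 0.8; 0 0 -0.025 0 0 0 0.8; 0 0 -0.025 0 0 0 0.8; 0 0 -0.025 0 0 0 0.8"}}

```text
time: 5.85
tool_pos: [527.1, 59.5, 67.9]
tcp_rot: [-179.9, -0.1, -35.8]
ft_force: [5.1, 1.3, -4.3]
finger_gap: 12.3
```

```bash
python3 st.py
```

```text
5.85 [527.07   59.526  67.859] [-1.7993e+02 -7.3000e-02 -3.5773e+01] [ 5.06   1.288 -4.276] [ 0.419 -0.929 -0.175] tau6 -0.189 12.3 j6 36.7
```

Emit:
{"api": "apply_moves", "payload": {"targets": "0 0 -0.01 0 0 0 0.8; 0 0 -0.02 0 0 0 0.8; 0 0 -0.025 0 0 0 0.8; 0 0 -0.025 0 0 0 0.8; 0 0 -0.025 0 0 0 0.8"}}

```text
time: 6.35
tool_pos: [527.0, 59.5, 67.8]
tcp_rot: [-179.9, -0.1, -34.4]
ft_force: [5.1, 1.0, -4.5]
finger_gap: 12.2
```

```bash
python3 st.py
```

```text
6.35 [527.028  59.508  67.828] [-1.79933e+02 -6.70000e-02 -3.43530e+01] [ 5.106  1.029 -4.533] [ 0.428 -0.86  -0.274] tau6 -0.302 12.2 j6 35.2
```

Emit:
{"api": "apply_moves", "payload": {"targets": "0 0 -0.01 0 0 0 0.8; 0 0 -0.015 0 0 0 0.8; 0 0 -0.015 0 0 0 0.8; 0 0 -0.015 0 0 0 0.8; 0 0 -0.015 0 0 0 0.8"}}

```text
time: 6.85
tool_pos: [527.0, 59.5, 67.9]
tcp_rot: [-179.9, -0.1, -33.5]
ft_force: [5.1, 1.1, -3.4]
finger_gap: 12.4
```

```bash
python3 st.py
```

```text
6.85 [527.046  59.535  67.865] [-1.79928e+02 -6.90000e-02 -3.35030e+01] [ 5.052  1.079 -3.422] [ 0.414 -0.806 -0.406] tau6 -0.397 12.4 j6 34.4
```

The torque climbs at about 9 N m/rad past the lowest click, so the dial is bearing on the stop at roughly 12 N. The lowest click is at tool yaw of about -39.8°, so the fifth click is at about -114.8°.

Emit:
{"api": "apply_moves", "payload": {"targets": "0 0 0.07 0 0 0 0.8; 0 0 0.14 0 0 0 0.8; 0 0 0.21 0 0 0 0.8; 0 0 0.28 0 0 0 0.8; 0 0 0.35 0 0 0 0.8"}}

```text
time: 7.35
tool_pos: [527.1, 59.4, 67.8]
tcp_rot: [-179.9, -0.1, -53.7]
ft_force: [3.6, 2.4, -4.6]
finger_gap: 12.0
```

Emit:
{"api": "apply_moves", "payload": {"targets": "0 0 0.07 0 0 0 0.8; 0 0 0.14 0 0 0 0.8; 0 0 0.21 0 0 0 0.8; 0 0 0.28 0 0 0 0.8; 0 0 0.35 0 0 0 0.8"}}

```text
time: 7.85
tool_pos: [527.1, 59.3, 67.8]
tcp_rot: [-179.9, -0.0, -73.7]
ft_force: [5.8, 0.3, -5.4]
finger_gap: 12.3
```

Emit:
{"api": "apply_moves", "payload": {"targets": "0 0 0.07 0 0 0 0.8; 0 0 0.14 0 0 0 0.8; 0 0 0.21 0 0 0 0.8; 0 0 0.28 0 0 0 0.8; 0 0 0.35 0 0 0 0.8"}}

```text
time: 8.35
tool_pos: [527.1, 59.1, 67.9]
tcp_rot: [-179.9, -0.0, -93.8]
ft_force: [4.2, 0.3, -5.1]
finger_gap: 12.3
```

```bash
python3 st.py
```

```text
8.35 [527.122  59.141  67.86 ] [-1.79894e+02 -2.10000e-02 -9.37940e+01] [ 4.209  0.26  -5.124] [ 0.006 -0.917  0.007] tau6 -1.455 12.3 j6 94.7
```

Emit:
{"api": "apply_moves", "payload": {"targets": "0 0 0.08 0 0 0 0.8; 0 0 0.16 0 0 0 0.8; 0 0 0.24 0 0 0 0.8; 0 0 0.31 0 0 0 0.8; 0 0 0.355 0 0 0 0.8"}}

```text
time: 8.85
tool_pos: [527.0, 59.0, 67.8]
tcp_rot: [-179.9, 0.0, -114.1]
ft_force: [5.3, 0.0, -4.1]
finger_gap: 12.4
```

```bash
python3 st.py
```

```text
8.85 [527.034  59.04   67.814] [-1.79901e+02  6.00000e-03 -1.14137e+02] [ 5.346  0.024 -4.058] [-0.181 -0.817 -0.035] tau6 -0.609 12.4 j6 115.0
```

Emit:
{"api": "apply_moves", "payload": {"targets": "0 0 0 0 0 0 2; 0 0 0 0 0 0 3; 0 0 0 0 0 0 4; 0 0 0 0 0 0 4; 0 0 0 0 0 0 4"}}

```text
time: 9.35
tool_pos: [526.2, 59.4, 67.3]
tcp_rot: [180.0, -0.0, -113.9]
ft_force: [-0.7, -0.2, 0.3]
finger_gap: 40.2
```

Emit:
{"api": "apply_moves", "payload": {"targets": "0 0 0 0 0 -1 4; 0 0 0 0 0 -3 4; 0 0 0 0 0 -6 4; 0 0 0 0 0 -9 4; 0 0 0 0 0 -10.5 4"}}

```text
time: 9.85
tool_pos: [527.8, 59.4, 176.2]
tcp_rot: [-179.8, 0.1, -114.0]
ft_force: [0.7, 1.3, 0.1]
finger_gap: 40.0
```

Emit:
{"api": "apply_moves", "payload": {"targets": "0 0 0 0 0 0 0; 0 0 0 0 0 0 0; 0 0 0 0 0 0 0; 0 0 0 0 0 0 0; 0 0 0 0 0 0 0"}}

```text
time: 10.35
tool_pos: [525.5, 59.4, 170.9]
tcp_rot: [179.9, -0.1, -114.0]
ft_force: [-0.3, -0.3, -0.1]
finger_gap: 0.1
```

```bash
python3 st.py; python3 - <<'E'
from h import *
T=tool(); np.save('T3.npy',T); im=save('wrist','w3.png')
print(T[:3,3])
for q,z in [('level_mark',60),('tone_top',55),('level_grip',82)]:
    print(q,[(x['at'],round(x['confidence'],2),px2w('wrist',x['at'],z,T).round(1)) for x in place_of('wrist',q)[:2]])
E
```

```text
10.35 [525.52   59.386 170.948] [ 1.79881e+02 -5.50000e-02 -1.13963e+02] [-0.293 -0.342 -0.063] [-0.014  0.061 -0.021] tau6 -0.0 0.1 j6 114.9
[525.51962032  59.38590275 170.94817929]
level_mark [([152.7, 257.5], 0.67, array([553.1,  45. ,  60. ]))]
tone_top [([240.7, 358.0], 0.79, array([428.3, -12.4,  55. ])), ([191.5, 254.8], 0.56, array([519.1,  62.8,  55. ]))]
level_grip [([191.2, 254.6], 0.88, array([526.4,  59.7,  82. ])), ([218.5, 135.8], 0.54, array([546.4, 167.4,  82. ]))]
```

View pics/w3.png

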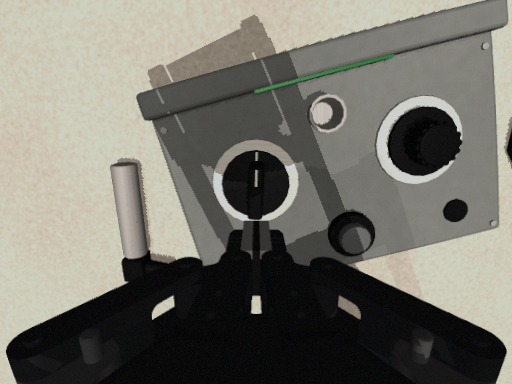

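The view shows the bar again vertical in the image at (190, 257), with the white line at the top. The dial heading is about -24°, three clicks clockwise of where it started. The tone key is at about (237, 353). Next I'll locate the key, including its height.

```bash
python3 - <<'E'
from h import *
T=np.load('T3.npy')
for z in (55,60,65,70,75): print(z,px2w('wrist',(240.7,358),z,T).round(1),px2w('top',(231,257.3),z).round(1))
t=np.array([440,-9,T[2,3]]); print(T[:3,:3].T@(t-T[:3,3]))
im=cv2.imread('pics/w3.png'); a=cv2.resize(im[200:265,315:390],None,fx=5,fy=5,interpolation=cv2.INTER_CUBIC)
b=cv2.resize(im[130:230,205:305],None,fx=3.25,fy=3.25,interpolation=cv2.INTER_CUBIC)
cv2.imwrite('pics/w3c.png',np.hstack([a,b]))
E
```

```text
55 [428.3 -12.4  55. ] [433.2  -7.3  55. ]
60 [431.4 -11.6  60. ] [432.9  -7.2  60. ]
65 [434.4 -10.7  65. ] [432.6  -7.1  65. ]
70 [437.5  -9.8  70. ] [432.4  -7.   70. ]
75 [440.5  -9.   75. ] [432.1  -6.9  75. ]
[97.2246254  50.37430274  0.19746626]
```

View pics/w3c.png

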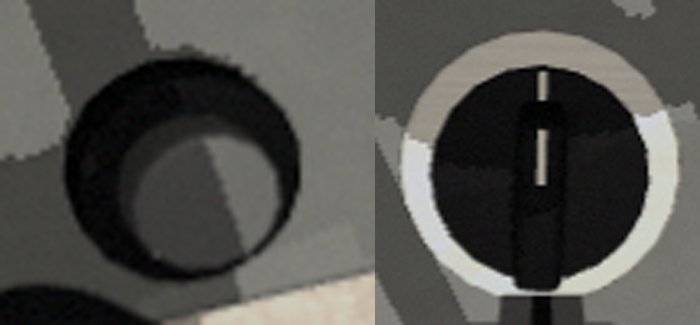

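Emit:
{"api": "apply_moves", "payload": {"targets": "0 0 0 3 1.6 0 0; 0 0 0 6 3.2 0 0; 0 0 0 8.5 4.5 0 0; 0 0 0 9.8 5.1 0 0; 0 0 0 9.8 5.1 0 0"}}

```text
time: 11.05
tool_pos: [439.1, -10.4, 172.4]
tcp_rot: [-180.0, -0.0, -114.1]
ft_force: [-0.2, 0.1, 0.8]
finger_gap: -0.3
```

Emit:
{"api": "apply_moves", "payload": {"targets": "0 0 0 0 0 2 0; 0 0 0 0 0 4.5 0; 0 0 0 0 0 7 0; 0 0 0 0 0 8 0; 0 0 0 0 0 8 0"}}

```text
time: 11.55
tool_pos: [438.9, -8.9, 90.9]
tcp_rot: [179.8, -0.0, -113.9]
ft_force: [0.9, -0.2, -0.3]
finger_gap: 0.2
```

```bash
python3 st.py; python3 - <<'E'
from h import *
T=tool(); im=save('wrist','w4.png')
for q,z in [('level_mark',60),('level_grip',82),('tone_top',70)]:
    print(q,[(x['at'],round(x['confidence'],2),px2w('wrist',x['at'],z,T).round(1)) for x in place_of('wrist',q)[:2]])
E
```

```text
11.55 [438.935  -8.913  90.852] [ 1.79823e+02 -4.40000e-02 -1.13944e+02] [ 0.915 -0.189 -0.322] [ 0.071 -0.014 -0.011] tau6 0.011 0.2 j6 106.1
level_mark [([84.7, 94.6], 0.71, array([554. ,  45.2,  60. ])), ([227.2, 253.4], 0.39, array([432.1,  -4.4,  60. ]))]
level_grip [([139.0, 78.2], 0.75, array([526.8,  58.3,  82. ]))]
tone_top [([224.4, 252.3], 0.69, array([438. ,  -6.4,  70. ]))]
```

View pics/w4.png

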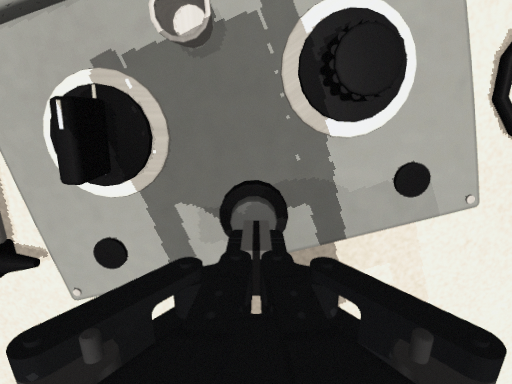

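The fingertips are centred over the key at about (215, 255), and the dial mark's heading reads about -26°, as it should. I'll go down in steps until I feel the key.

Emit:
{"api": "apply_moves", "payload": {"targets": "0 0 0 0 0 0.4 0; 0 0 0 0 0 0.8 0; 0 0 0 0 0 1.2 0; 0 0 0 0 0 1.5 0; 0 0 0 0 0 1.5 0"}}

```text
time: 12.25
tool_pos: [439.3, -9.4, 76.6]
tcp_rot: [179.9, -0.0, -114.0]
ft_force: [-0.7, 0.0, 0.1]
finger_gap: -0.2
```

Emit:
{"api": "apply_moves", "payload": {"targets": "0 0 0 0 0 0.2 0; 0 0 0 0 0 0.4 0; 0 0 0 0 0 0.6 0; 0 0 0 0 0 0.6 0; 0 0 0 0 0 0.6 0"}}

```text
time: 12.75
tool_pos: [440.0, -9.5, 71.4]
tcp_rot: [-180.0, 0.0, -114.0]
ft_force: [-0.6, -0.3, 1.5]
finger_gap: -0.0
```

Emit:
{"api": "apply_moves", "payload": {"targets": "0 0 0 0 0 0.1 0; 0 0 0 0 0 0.2 0; 0 0 0 0 0 0.3 0; 0 0 0 0 0 0.3 0; 0 0 0 0 0 0.3 0"}}

```text
time: 13.25
tool_pos: [440.0, -9.5, 68.4]
tcp_rot: [-180.0, 0.0, -114.0]
ft_force: [-0.3, -0.5, 2.6]
finger_gap: -0.0
```

Emit:
{"api": "apply_moves", "payload": {"targets": "0 0 0 0 0 0.1 0; 0 0 0 0 0 0.2 0; 0 0 0 0 0 0.3 0; 0 0 0 0 0 0.3 0; 0 0 0 0 0 0.3 0"}}

```text
time: 13.75
tool_pos: [440.0, -9.5, 65.9]
tcp_rot: [-180.0, -0.0, -114.0]
ft_force: [-4.2, 0.5, 10.0]
finger_gap: -0.2
```

At 10 N the key has bottomed out. I'll hold it briefly, then rise.

Emit:
{"api": "apply_moves", "payload": {"targets": "0 0 0 0 0 0.05 0; 0 0 0 0 0 0.05 0; 0 0 0 0 0 0.05 0; 0 0 0 0 0 0.05 0; 0 0 0 0 0 -0.8 0"}}

```text
time: 14.25
tool_pos: [439.6, -9.4, 72.9]
tcp_rot: [180.0, -0.0, -114.0]
ft_force: [0.2, -0.7, -0.4]
finger_gap: 0.3
```

Emit:
{"api": "apply_moves", "payload": {"targets": "0 0 0 0 0 -2 0; 0 0 0 0 0 -5 0; 0 0 0 0 0 -8 0; 0 0 0 0 0 -10 0; 0 0 0 0 0 -10 0"}}

```text
time: 14.75
tool_pos: [441.8, -9.7, 176.6]
tcp_rot: [-179.7, 0.1, -114.0]
ft_force: [1.4, 0.7, -0.4]
finger_gap: 0.4
```

```bash
python3 st.py; python3 - <<'E'
from h import *
T=tool(); im=save('wrist','w5.png')
for q,z in [('level_mark',60),('level_grip',82),('tone_top',72)]:
    print(q,[(x['at'],round(x['confidence'],2),px2w('wrist',x['at'],z,T).round(1)) for x in place_of('wrist',q)[:2]])
E
```

```text
14.75 [441.842  -9.667 176.644] [-1.79689e+02  9.20000e-02 -1.13959e+02] [ 1.379  0.724 -0.362] [-0.038  0.001  0.023] tau6 0.0 0.4 j6 106.1
level_mark [([98.5, 148.5], 0.62, array([554.2,  45.9,  60. ]))]
level_grip [([130.7, 140.9], 0.83, array([529.5,  57.6,  82. ]))]
tone_top [([190.3, 255.3], 0.87, array([440.1,  -8.5,  72. ]))]
```

View pics/w5.png

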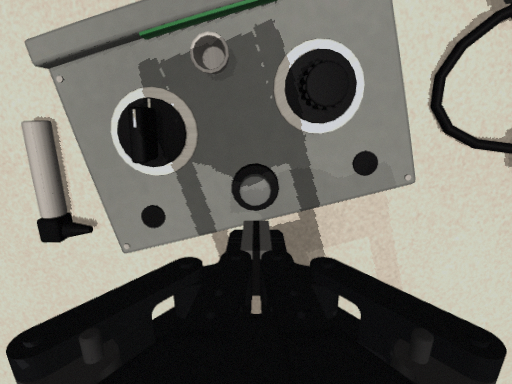

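The final view shows the key up at (188, 255), the dial still in its click with the mark at (98, 149), and the cup, otoscope and headphones where they were.

```bash
python3 -c "
from bench import *
print(hand_in())"
```

```text
the job is handed in; nothing more can be done
None
```

I set the dial five clicks above its lowest setting, pressed the tone key once, and handed the job in at about 15 s. The hand-in gives no verdict, so what follows comes from my own readings.

- **End stop:** I gripped the bar and turned it anticlockwise past the lowest click. The wrist torque kept climbing at about 9 N m/rad, up to 0.41 N m, which I put at roughly 12 N on the pin, inside the 4 to 25 N allowed. The dial had started two clicks above the lowest.
- **Five clicks up:** I turned it clockwise 75° from the lowest click. The torque was close to zero when I let go, so it was sitting in the click. Afterwards, pictures put the dial's mark at about -24° to -26°, against -24.8° expected.
- **Tone key:** I felt contact at a height of about 72 mm and pressed about 6 mm further, to 10 N, which is well past the 4 N that holds it down. I estimate it was fully down for about 0.6 s. The last picture showed it up again with nothing touching it.
- **Things left alone:** The cup, otoscope and round dial looked unchanged in the last picture, by eye only. Only the edge of the headphones was in view, and the arm did not go near them.

**Disagreements:** The recognition network's first guesses in the top picture were wrong for the grip point and the level unit. I used my own pixel measurements instead, which matched the sizes given. My first assumed height for the tone key (55 mm) was also too low, so I found the real height by touch.

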